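# Sweep the moulding stubs off the table into the catch tray

## Robot

A 7-joint arm with a two-finger parallel gripper is mounted at the origin on the work surface; the furniture and walls round the work are solid. World frame = base frame: x ahead of the robot, y to its left, z up, the work surface at z = 0. Lengths are in m, angles in rad, forces in N, time in s.
With the tool pointing down it reaches from about 0.4 to 0.875 m from the base axis. Payload 19.3 kg.
Tool frame: the origin (TCP) lies midway between the tips of the shut fingers; the grasp point (between the pads) lies bot.pinch_z behind it (bot.pinch_z is the distance from the TCP to the grasp point, in m); z points along the fingers, y is the line along which they close (so a half turn about z gives the same grasp; the last joint's range is limited). The gripper opens to 85 mm and grips with 20 to 120 N. Pads are 22 mm wide; open, the fingers measure 114 mm over their backs; the gripper's body (76 mm by 85 mm) begins 54 mm behind the grasp point. The pads swing forward as they close: fully open they stand 13 mm farther back than shut.
Start: joints at [1.157, 0.521, -0.036, 1.599, 0.021, 1.021, -0.113], TCP at [0.211, -0.588, 0.231] pointing down, gripper open.
Joint ranges: [-2.91, 2.91], [-0.3, 2.13], [-1.5, 1.42], [0.17, 2.43], [-1.26, 4.41], [0.16, 1.93], [-2.52, 2.52]. Speed limits (rad/s): [1.89, 1.89, 2.39, 2.39, 3.01, 3.01, 3.01].

## Interface

Orientations are given as [roll, pitch, yaw] about the fixed x, y, z axes, in that order (R = Rz(yaw) Ry(pitch) Rx(roll)).
In Python, from workcell import readout, grab_frame, camera_info, workorder, bot gives the robot as it stands. The module is installed in compiled form; this text tells all that it offers.
- The arm moves only by the tool drive_tool, never from a script. Its argument "targets" is a list of rows, each an object of numbers: "dx", "dy", "dz": the shift along the tool's x, y, z as a fraction of full scale; "yaw": the turn about the tool's z as a fraction of full scale; "fingers": the closure, from 0 (fully open) to 1 (shut). In form: [{"dx": .., "dy": .., "dz": .., "yaw": .., "fingers": ..}, ...]. A call has 1 to 20 rows; each row shifts and turns the commanded pose from where the row before left it, along the tool's axes as they then stand; what a row does not reach is not made up. Full scale, the value 1, is 0.1 m for a shift and 90 degrees for a turn. A row lasts 1/10 s, in which the tool goes at most 50 mm and 8.59 degrees, less where a joint would pass 70% of its speed; a pose out of reach is approached as far as the arm can. A call with a number of a shift or a turn outside -1 to 1 is refused whole. A call with a gripper value outside its range is refused whole. The fingers move at their own pace and stop on an object; "squeeze" is the grip in N (left out, the last holds). Time passes only in rows, so rows that do not move let the fingers close. It gives the time, the measured TCP pose, the force, the opening and the grip force at its end, in the units of the state.
- readout.observe(): the state, without advancing time (a new reading comes with each control period).
- grab_frame(name): name is "scene" or "side" or "wrist"; returns the picture (384x512x3 uint8, blue, green, red); there is no depth.
- camera_info(name): a dict with "fx", "fy", "cx", "cy" (pixels), "T" (4x4, takes a point from camera to world coordinates); the wrist camera has in their place "hand_eye" (4x4, takes a point from camera to tool coordinates, whose origin is the TCP and whose axes are the flange's). Camera axes: x right, y up, looking along -z (the intrinsics and any distortion apply to the point x, -y, -z); pixel columns grow to the right and rows downward; lengths in m; the calibration is good to about 2 mm. A picture is of the moment at which its call begins: read the wrist's pose just before it. camera_info takes no time and is no camera call.
- workorder.job_done(): hands the job in; it is judged then, once.
The state is a dict: "clock": time; "qpos": joint angles; "qd": joint speeds; "joint_efforts": joint torques, N m; "position": TCP position; "tool_rot": TCP orientation; "force": force on the tool from outside, world axes, zero at the start; "moment": the same for the moment, N m; "grip_width": finger opening in m; "finger_force": force on a finger pad.
Only numpy, scipy, OpenCV 4.12 (cv2) and the standard library are available. Lean on these libraries where they do the work, as an engineer would, in place of code of your own. Each camera call takes 0.05 s, during which the arm holds its last target. There are 200 camera calls.

## Task

Three cream moulding stubs (small flat pads with a nib) lie scattered on the table. With the fingertips, like a brush, sweep all three across the table and over its right-hand edge, so that they drop into the catch tray hanging there; they must not be picked up or lifted, and none may fall on the floor. Leave the stopper, the kraft box, the two markers and the lids where they are.

Things in the scene. Friction and masses are not known exactly. Their poses are not given: they have to be found in the camera images.
- catch_tray: aluminium catch tray, open on top, fixed outside the table's right-hand (-y) edge. Origin: on the edge line, mid-length, at table height; x along the edge, +y onto the table. Opening 170 mm long (85 mm either side along x), from 5 to 105 mm outside the edge. Rim beside the table 4 mm, end walls 2 mm below the table top; outer wall 15 mm above it. Things slide off the edge straight in.
- tray_floor (a point): middle of the catch tray's floor, 58 mm below the table top. At each end of the tray a dark clamp bracket has a 2 mm plate lying on the table, 88 to 104 mm from the tray's middle along x and reaching 26 mm in from the edge.
- wire_stand: white wire stand fixed on the table near its right-hand edge, beyond the work. Its 6 mm high base covers x from -48 to +38 mm and y from -38 to -2 mm about the origin in world directions; its steel arm and post, up to 105 mm high, stand at x from -20 to +42 mm and y from -30 to +35 mm. A fixed obstacle: sweep past it on the robot's side.
- stub0: one of three like cream moulding stubs lying on the table: a flat pad 32 mm (its own x) by 24 mm (y) by 10 mm high, with a small tapered nib, 12 mm across, on top to 19 mm height. About 20 g, loose, slides easily. Origin: centre of its underside
- stub1: one of three like cream moulding stubs lying on the table: a flat pad 32 mm (its own x) by 24 mm (y) by 10 mm high, with a small tapered nib, 12 mm across, on top to 19 mm height. About 20 g, loose, slides easily. Origin: centre of its underside
- stub2: one of three like cream moulding stubs lying on the table: a flat pad 32 mm (its own x) by 24 mm (y) by 10 mm high, with a small tapered nib, 12 mm across, on top to 19 mm height. About 20 g, loose, slides easily. Origin: centre of its underside
- stopper: tan turned stopper shaped like a small round-eared figure, 38x48x59 mm, standing; body about 33 mm across. Loose bystander: leave where it is. Origin: centre of its underside
- kraft_box: small upright kraft cardboard box, 34 mm (x) by 46 mm (y) by 56 mm tall. Loose bystander: leave where it is. Origin: centre of its underside
- marker_black: black and white felt marker lying on the table, 128 mm long (its own x), 13 mm wide, 15 mm high. Loose bystander: leave where it is. Origin: centre of its underside
- marker_violet: violet felt marker lying on the table, 118 mm long (its own x), 11 mm wide, 12 mm high. Loose bystander: leave where it is. Origin: centre of its underside
- lid_a: round cream moulded lid lying flat, 112 mm across, 12 mm high, on the left of the work. Loose bystander: leave where it is. Origin: centre of its underside

How it is judged:
At the end, for the whole second after the job is handed in: All three stubs lie at rest (slower than 0.03 m/s) inside the catch tray, between its walls and more than 20 mm below the table top; each bystander is within 20 mm of where it stood (x of stub0 in the frame of catch_tray between -0.085 and 0.085 m and y of stub0 in the frame of catch_tray between -0.105 and -0.004 m and z of stub0 in the frame of catch_tray between -0.07 and -0.02 m and linear speed of each of stub0, stub1, stub2 below 0.03 m/s and x of stub1 in the frame of catch_tray between -0.085 and 0.085 m and y of stub1 in the frame of catch_tray between -0.105 and -0.004 m and z of stub1 in the frame of catch_tray between -0.07 and -0.02 m and x of stub2 in the frame of catch_tray between -0.085 and 0.085 m and y of stub2 in the frame of catch_tray between -0.105 and -0.004 m and z of stub2 in the frame of catch_tray between -0.07 and -0.02 m and distance of each of stopper, kraft_box, marker_black, marker_violet, lid_a from where it was at the start of the episode below 0.02 m); the robot touches nothing.
It fails at once if a stub is lifted: its underside's centre more than 12 mm above the table top (height (world z) of any of stub0, stub1, stub2 above 0.012 m).
It fails at once if a stub falls past the tray towards the floor (height (world z) of any of stub0, stub1, stub2 below -0.12 m).
It fails at once if a bystander is moved more than 20 mm (distance of any of stopper, kraft_box, marker_black, marker_violet, lid_a from where it was at the start of the episode above 0.02 m).
It also fails if it takes over 64 s, if anything falls off the work surface, if the arm or the gripper's body presses on something with over 40 N, if the wrist force passes 120 N, or if a joint passes its speed limit or range.

## Working session

There is one attempt and no reset: what is moved stays moved. The work goes in short steps, Python scripts to look and compute and a tool call to move; the robot and the scene stay as the last step left them, time stands still between calls to the robot, and variables do not carry over. Pictures are saved under pics/ and viewed, at most 10 in all, crops included, and the job is handed in when it is done.

Besides the shell and the picture viewer there is one more tool, called after "Call:" by a JSON object that holds its "method" and its "body", one argument or row to a line. drive_tool: Moves the arm, as the interface text tells. Shift numbers are shares of 0.1 m and turn numbers shares of 90 degrees, none past 1 either way. Its arguments: {"type":"object","properties":{"targets":{"type":"array","items":{"type":"object","properties":{"dx":{"type":"number","minimum":-1,"maximum":1},"dy":{"type":"number","minimum":-1,"maximum":1},"dz":{"type":"number","minimum":-1,"maximum":1},"yaw":{"type":"number","minimum":-1,"maximum":1},"fingers":{"type":"number"}}}},"squeeze":{"type":"number"}},"required":["targets"]}

```bash
mkdir -p pics; cat > h.py <<'E'
import numpy as np, cv2
from workcell import readout, grab_frame, camera_info, workorder, bot
from scipy.spatial.transform import Rotation as R
def camT(n):
    c=camera_info(n)
    if 'T' in c: return c,np.array(c['T'])
    s=readout.observe(); T=np.eye(4); T[:3,:3]=R.from_euler('xyz',s['tool_rot']).as_matrix(); T[:3,3]=s['position']
    return c,T@np.array(c['hand_eye'])
def ray(c,T,u,v,z):
    d=T[:3,:3]@np.array([(u-c['cx'])/c['fx'],-(v-c['cy'])/c['fy'],-1.]); o=T[:3,3]
    return o+d*(z-o[2])/d[2]
def proj(c,T,p):
    q=T[:3,:3].T@(np.array(p)-T[:3,3]); return c['cx']-c['fx']*q[0]/q[2], c['cy']+c['fy']*q[1]/q[2]
E
python3 - <<'E'
from h import *
s=readout.observe(); print({k:np.round(s[k],3) for k in('clock','position','tool_rot','grip_width')}, bot.pinch_z)
for n in('scene','side','wrist'):
    c=camera_info(n); print(n,{k:np.round(v,3).tolist() for k,v in c.items()} )
    cv2.imwrite(f'pics/{n}0.png',grab_frame(n))
a=cv2.imread('pics/scene0.png');b=cv2.imread('pics/side0.png')
for n,i in(('sceneb',a),('sideb',b)): cv2.imwrite(f'pics/{n}.png',cv2.resize(i,(800,600),interpolation=cv2.INTER_CUBIC))
E
```

```text
{'clock': np.float64(0.0), 'position': array([ 0.211, -0.588,  0.231]), 'tool_rot': array([-3.14 ,  0.   ,  0.344]), 'grip_width': np.float64(0.085)} 0.0187
scene {'fx': 406.856, 'fy': 406.856, 'cx': 252.239, 'cy': 185.446, 'T': [[-0.82, 0.374, -0.432, 0.067], [-0.572, -0.527, 0.628, 0.59], [0.007, 0.763, 0.647, 0.631], [0.0, 0.0, 0.0, 1.0]]}
side {'fx': 394.488, 'fy': 394.488, 'cx': 260.26, 'cy': 191.645, 'T': [[-0.978, 0.145, -0.148, 0.347], [-0.207, -0.611, 0.764, 0.701], [0.021, 0.778, 0.628, 0.571], [0.0, 0.0, 0.0, 1.0]]}
wrist {'fx': 314.13, 'fy': 314.13, 'cx': 255.369, 'cy': 190.242, 'hand_eye': [[-0.0, 0.95, 0.314, 0.08], [1.0, 0.0, 0.0, 0.0], [0.0, 0.314, -0.95, -0.143], [0.0, 0.0, 0.0, 1.0]]}
```

View pics/sceneb.png

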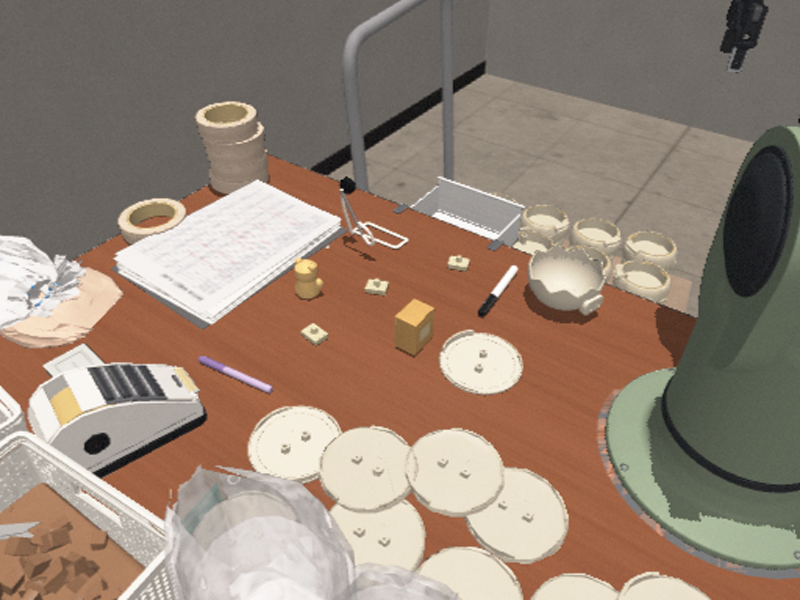

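View pics/sideb.png

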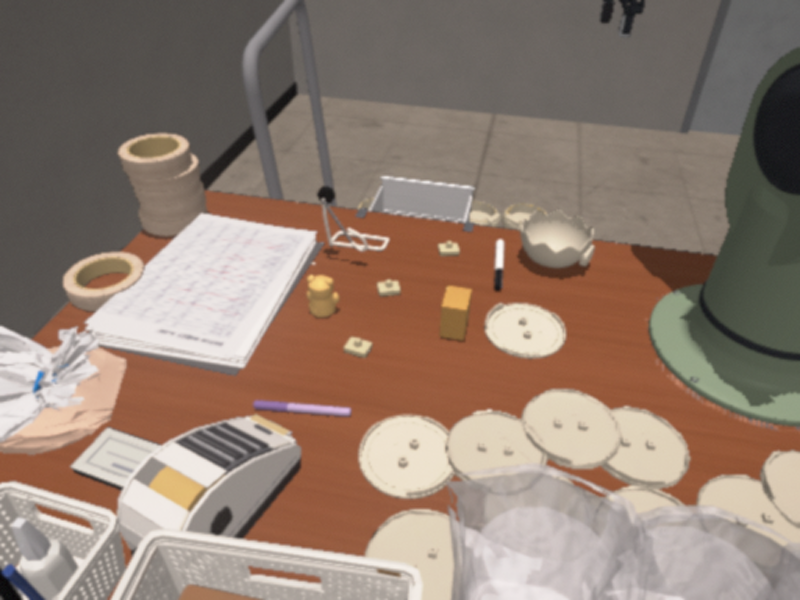

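The scene view shows stubs at about (458,262), (376,286) and (315,333) at 800x600 scale. The stopper is at (307,295), the box at (414,345), the tray around (470,210) with brackets at (402,209) and (497,245), and the wire stand at (375,235). The side view agrees: stubs at (449,248), (388,287) and (358,346).

```bash
python3 - <<'E'
from h import *
C={n:camT(n) for n in('scene','side')}
I={n:cv2.imread(f'pics/{n}0.png') for n in C}
S=0.64
stubs={'scene':[(458,263),(376,287),(315,334)],'side':[(449,249),(388,288),(358,347)]}
def tri(a,b):
    A=[];o=[]
    for n,(u,v) in(('scene',a),('side',b)):
        c,T=C[n]; d=ray(c,T,u,v,0)-T[:3,3]; d/=np.linalg.norm(d); P=np.eye(3)-np.outer(d,d); A.append(P);o.append(P@T[:3,3])
    return np.linalg.lstsq(np.vstack(A),np.hstack(o),rcond=None)[0]
for k in range(3):
    cs=[]
    for n in C:
        u,v=np.array(stubs[n][k])*S; w=13
        x0,y0=int(u)-w,int(v)-w; p=I[n][y0:y0+2*w,x0:x0+2*w].astype(int)
        m=((p[...,1]>110)).astype(np.uint8)
        nl,lab,st,ce=cv2.connectedComponentsWithStats(m); j=1+np.argmax(st[1:,4]); 
        ys,xs=np.where(lab==j); pts=np.array([ray(*C[n],x+x0,y+y0,.008)[:2]for x,y in zip(xs,ys)])*1000
        r=cv2.minAreaRect(pts.astype(np.float32)); cs.append(ce[j]+[x0,y0])
        print(k,n,st[j,4],np.round(pts.mean(0)),np.round(r[0]),np.round(r[1]),round(r[2]))
    print('tri',np.round(tri(*cs)*1000))
P={'stopper base':((308,296),(322,313)),'box top near':((414,307),(456,293)),'box bottomcorner':((416,354),(453,339)),
'blk tip':((484,312),(498,287)),'blk end':((515,268),(500,242)),'vio L':((201,359),(256,405)),'vio R':((269,389),(349,412)),
'lid':((481,362),(525,330)),'bracket far':((401,209),(362,212)),'bracket near':((497,245),(468,227)),
'wire loop right':((407,240),(388,241)),'wire loop low':((390,249),(384,249)),'wire base left':((365,240),(332,240)),'ball':((347,186),(326,194)),'tray back L':((440,180),(378,180)),'tray back R':((524,207),(473,188)),'bowl':((566,280),(557,240))}
for k,(a,b) in P.items():
    a=np.array(a)*S;b=np.array(b)*S
    print(k,np.round(tri(a,b)*1000),'z0:',np.round(ray(*C['scene'],*a,0)[:2]*1000),np.round(ray(*C['side'],*b,0)[:2]*1000))
E
```

```text
0 scene 120 [ 440. -131.] [ 440. -132.] [34. 38.] 20
0 side 113 [ 442. -133.] [ 443. -136.] [35. 41.] 14
tri [ 442. -135.    6.]
1 scene 131 [512.  -8.] [512.  -8.] [34. 36.] 25
1 side 140 [513.  -8.] [513. -10.] [35. 38.] 14
tri [514. -10.   6.]
2 scene 159 [522. 126.] [522. 126.] [29. 39.] 80
2 side 181 [524. 126.] [524. 125.] [33. 36.] 81
tri [524. 124.   5.]
stopper base [597.  53. -11.] z0: [587.  64.] [593.  64.]
box top near [406.  49.  59.] z0: [442.  -8.] [413. -26.]
box bottomcorner [404.  41. -34.] z0: [386.  71.] [402.  76.]
blk tip [353. -62.  -4.] z0: [351. -58.] [353. -56.]
blk end [ 361. -179.    1.] z0: [ 361. -180.] [ 361. -181.]
vio L [616. 250.   4.] z0: [619. 247.] [617. 247.]
vio R [503. 236.   5.] z0: [507. 233.] [505. 233.]
lid [306.  31.  -2.] z0: [306.  33.] [306.  34.]
bracket far [ 611. -221.   -3.] z0: [ 607. -216.] [ 611. -219.]
bracket near [ 421. -235.  -13.] z0: [ 414. -218.] [ 420. -215.]
wire loop right [ 546. -143.   -2.] z0: [ 545. -143.] [ 544. -139.]
wire loop low [537. -81.  23.] z0: [ 554. -105.] [ 545. -114.]
wire base left [ 645. -155.  -36.] z0: [ 603. -102.] [ 636. -120.]
ball [632. -95.  99.] z0: [ 736. -222.] [ 693. -265.]
tray back L [ 619. -369.  -16.] z0: [ 604. -343.] [ 612. -342.]
tray back R [ 428. -347.    4.] z0: [ 429. -351.] [ 428. -355.]
bowl [ 272. -160.   31.] z0: [ 282. -199.] [ 267. -210.]
```

Call:
{"method": "drive_tool", "body": {
  "targets": [
    {"dx": 0.187, "dy": -0.198, "fingers": 0.87},
    {"dx": 0.187, "dy": -0.198, "fingers": 0.87},
    {"dx": 0.187, "dy": -0.198, "fingers": 0.87},
    {"dx": 0.187, "dy": -0.198, "fingers": 0.87},
    {"dx": 0.187, "dy": -0.198, "fingers": 0.87},
    {"dx": 0.187, "dy": -0.198, "fingers": 0.87},
    {"dx": 0.187, "dy": -0.198, "fingers": 0.87},
    {"dx": 0.187, "dy": -0.198, "fingers": 0.87},
    {"dx": 0.187, "dy": -0.198, "fingers": 0.87},
    {"dx": 0.187, "dy": -0.198, "fingers": 0.87},
    {"dx": 0.187, "dy": -0.198, "fingers": 0.87},
    {"dx": 0.187, "dy": -0.198, "fingers": 0.87},
    {"dx": 0.187, "dy": -0.198, "fingers": 0.87},
    {"dx": 0.187, "dy": -0.198, "fingers": 0.87},
    {"dx": 0.187, "dy": -0.198, "fingers": 0.87},
    {"dx": 0.187, "dy": -0.198, "fingers": 0.87},
    {"dx": 0.187, "dy": -0.198, "fingers": 0.87},
    {"dx": 0.187, "dy": -0.198, "fingers": 0.87},
    {"dx": 0.187, "dy": -0.198, "fingers": 0.87},
    {"dx": 0.187, "dy": -0.198, "fingers": 0.87}
  ]
}}

```text
invalid input
```

Call:
{"method": "drive_tool", "body": {
  "targets": [
    {"yaw": -0.08},
    {"yaw": -0.08},
    {"yaw": -0.08},
    {"yaw": -0.08},
    {"yaw": -0.08},
    {"yaw": -0.08},
    {"yaw": -0.08},
    {"yaw": -0.08},
    {"yaw": -0.08},
    {"yaw": -0.08},
    {"yaw": -0.08},
    {"yaw": -0.08},
    {"dx": 0}
  ]
}}

```text
invalid input
```

Call:
{"method": "drive_tool", "body": {
  "targets": [
    {"dx": 0.187, "dy": -0.198, "dz": 0, "yaw": 0, "fingers": 0.87}
  ]
}}

```text
clock: 0.25
position: [0.2198, -0.565, 0.2307]
tool_rot: [3.142, 0.001, 0.341]
force: [-0.2, 1.0, -0.3]
grip_width: 0.073
finger_force: 0.0
```

Call:
{"method": "drive_tool", "body": {
  "targets": [
    {"dx": 0.187, "dy": -0.198, "dz": 0, "yaw": 0, "fingers": 0.87},
    {"dx": 0.187, "dy": -0.198, "dz": 0, "yaw": 0, "fingers": 0.87},
    {"dx": 0.187, "dy": -0.198, "dz": 0, "yaw": 0, "fingers": 0.87},
    {"dx": 0.187, "dy": -0.198, "dz": 0, "yaw": 0, "fingers": 0.87},
    {"dx": 0.187, "dy": -0.198, "dz": 0, "yaw": 0, "fingers": 0.87},
    {"dx": 0.187, "dy": -0.198, "dz": 0, "yaw": 0, "fingers": 0.87},
    {"dx": 0.187, "dy": -0.198, "dz": 0, "yaw": 0, "fingers": 0.87},
    {"dx": 0.187, "dy": -0.198, "dz": 0, "yaw": 0, "fingers": 0.87},
    {"dx": 0.187, "dy": -0.198, "dz": 0, "yaw": 0, "fingers": 0.87},
    {"dx": 0.187, "dy": -0.198, "dz": 0, "yaw": 0, "fingers": 0.87},
    {"dx": 0.187, "dy": -0.198, "dz": 0, "yaw": 0, "fingers": 0.87},
    {"dx": 0.187, "dy": -0.198, "dz": 0, "yaw": 0, "fingers": 0.87},
    {"dx": 0.187, "dy": -0.198, "dz": 0, "yaw": 0, "fingers": 0.87},
    {"dx": 0.187, "dy": -0.198, "dz": 0, "yaw": 0, "fingers": 0.87},
    {"dx": 0.187, "dy": -0.198, "dz": 0, "yaw": 0, "fingers": 0.87},
    {"dx": 0.187, "dy": -0.198, "dz": 0, "yaw": 0, "fingers": 0.87},
    {"dx": 0.187, "dy": -0.198, "dz": 0, "yaw": 0, "fingers": 0.87},
    {"dx": 0.187, "dy": -0.198, "dz": 0, "yaw": 0, "fingers": 0.87},
    {"dx": 0.187, "dy": -0.198, "dz": 0, "yaw": 0, "fingers": 0.87}
  ]
}}

```text
clock: 2.15
position: [0.4295, -0.0885, 0.2313]
tool_rot: [-3.142, 0.0, 0.344]
force: [-0.2, 0.3, 0.1]
grip_width: 0.011
finger_force: 0.0
```

Call:
{"method": "drive_tool", "body": {
  "targets": [
    {"dx": 0, "dy": 0, "dz": 0, "yaw": -0.08, "fingers": 0.87},
    {"dx": 0, "dy": 0, "dz": 0, "yaw": -0.08, "fingers": 0.87},
    {"dx": 0, "dy": 0, "dz": 0, "yaw": -0.08, "fingers": 0.87},
    {"dx": 0, "dy": 0, "dz": 0, "yaw": -0.08, "fingers": 0.87},
    {"dx": 0, "dy": 0, "dz": 0, "yaw": -0.08, "fingers": 0.87},
    {"dx": 0, "dy": 0, "dz": 0, "yaw": -0.08, "fingers": 0.87},
    {"dx": 0, "dy": 0, "dz": 0, "yaw": -0.08, "fingers": 0.87},
    {"dx": 0, "dy": 0, "dz": 0, "yaw": -0.08, "fingers": 0.87},
    {"dx": 0, "dy": 0, "dz": 0, "yaw": -0.08, "fingers": 0.87},
    {"dx": 0, "dy": 0, "dz": 0, "yaw": -0.08, "fingers": 0.87},
    {"dx": 0, "dy": 0, "dz": 0, "yaw": -0.08, "fingers": 0.87},
    {"dx": 0, "dy": 0, "dz": 0, "yaw": -0.08, "fingers": 0.87},
    {"dx": 0, "dy": 0, "dz": 0, "yaw": 0, "fingers": 0.87}
  ]
}}

```text
clock: 3.45
position: [0.4292, -0.0896, 0.2312]
tool_rot: [-3.141, -0.0, 1.854]
force: [-1.0, -0.2, 0.3]
grip_width: 0.0115
finger_force: 0.0
```

```bash
python3 - <<'E'
from h import *
s=readout.observe();print(np.round(s['position'],4),np.round(s['tool_rot'],3))
c,T=camT('wrist');i=grab_frame('wrist');cv2.imwrite('pics/w1.png',i)
for n,p in dict(stub0=(.441,-.133,.008),brk=(.42,-.217,0),tip=s['position']).items(): print(n,proj(c,T,p))
E
```

```text
[ 0.4292 -0.0896  0.2312] [-3.141 -0.     1.854]
stub0 (np.float64(255.42053870585272), np.float64(193.58688369395432))
brk (np.float64(222.66681631074914), np.float64(244.82300699671435))
tip (np.float64(256.8028789316686), np.float64(251.3193096183767))
```

View pics/w1.png

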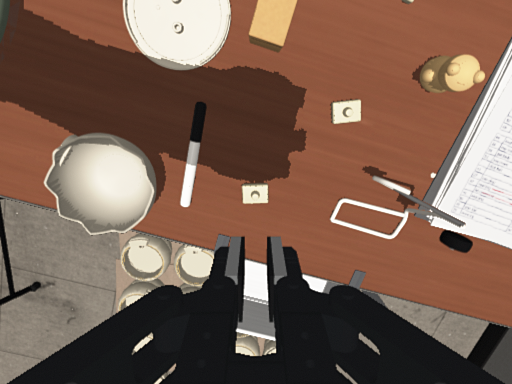

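The wrist view confirms the map: stub0 at (255,194), stub1 at (347,111), the bracket plates at (222,240) and (359,278), and the wire loop at (370,217).

```bash
python3 - <<'E'
from h import *
c,T=camT('wrist')
for n,(u,v,z) in dict(stub0=(255.5,194,.01),nib0=(255,194,.019),stub1=(347,111.5,.01),loopL=(331,220,.006),loopLtop=(342,200,.006),brkN=(220,240,.002),brkF=(359,278,.002),edgeL=(30,203,0),edgeR=(430,301,0),boxcorner=(282,49,0),stopper=(433,85,0),mk=(186,206,.01)).items(): print(n,np.round(ray(c,T,u,v,z)*1000))
E
```

```text
stub0 [ 441. -133.   10.]
nib0 [ 439. -130.   19.]
stub1 [513. -10.  10.]
loopL [ 543. -142.    6.]
loopLtop [ 547. -112.    6.]
brkN [ 414. -210.    2.]
brkF [ 612. -214.    2.]
edgeL [ 169. -227.    0.]
edgeR [ 724. -223.    0.]
boxcorner [424.  33.   0.]
stopper [599.  44.   0.]
mk [ 362. -172.   10.]
```

Call:
{"method": "drive_tool", "body": {
  "targets": [
    {"dx": 0, "dy": 0, "dz": 0.25, "yaw": 0, "fingers": 0.87},
    {"dx": 0, "dy": 0, "dz": 0.25, "yaw": 0, "fingers": 0.87},
    {"dx": 0, "dy": 0, "dz": 0.25, "yaw": 0, "fingers": 0.87},
    {"dx": 0, "dy": 0, "dz": 0.25, "yaw": 0, "fingers": 0.87},
    {"dx": 0, "dy": 0, "dz": 0.25, "yaw": 0, "fingers": 0.87},
    {"dx": 0, "dy": 0, "dz": 0.25, "yaw": 0, "fingers": 0.87},
    {"dx": 0, "dy": 0, "dz": 0.25, "yaw": 0, "fingers": 0.87},
    {"dx": 0, "dy": 0, "dz": 0.25, "yaw": 0, "fingers": 0.87},
    {"dx": 0, "dy": 0, "dz": 0.1, "yaw": 0, "fingers": 0.87},
    {"dx": 0, "dy": 0, "dz": 0.1, "yaw": 0, "fingers": 0.87},
    {"dx": 0, "dy": 0, "dz": 0.06, "yaw": 0, "fingers": 0.87},
    {"dx": 0, "dy": 0, "dz": 0, "yaw": 0, "fingers": 0.87}
  ]
}}

```text
clock: 4.7
position: [0.4294, -0.0895, 0.0052]
tool_rot: [-3.141, 0.0, 1.851]
force: [0.8, -0.3, 0.3]
grip_width: 0.0114
finger_force: 0.0
```

Now the push in 12 mm rows, first to just short of the edge so I can check it.

Call:
{"method": "drive_tool", "body": {
  "targets": [
    {"dx": -0.12, "dy": 0, "dz": 0, "yaw": 0, "fingers": 0.87},
    {"dx": -0.12, "dy": 0, "dz": 0, "yaw": 0, "fingers": 0.87},
    {"dx": -0.12, "dy": 0, "dz": 0, "yaw": 0, "fingers": 0.87},
    {"dx": -0.12, "dy": 0, "dz": 0, "yaw": 0, "fingers": 0.87},
    {"dx": -0.12, "dy": 0, "dz": 0, "yaw": 0, "fingers": 0.87},
    {"dx": -0.12, "dy": 0, "dz": 0, "yaw": 0, "fingers": 0.87},
    {"dx": -0.12, "dy": 0, "dz": 0, "yaw": 0, "fingers": 0.87}
  ]
}}

```text
clock: 5.4
position: [0.4528, -0.1713, 0.0054]
tool_rot: [3.142, -0.0, 1.851]
force: [0.1, 0.5, 1.4]
grip_width: 0.0111
finger_force: 0.1
```

```bash
python3 - <<'E'
from h import *
s=readout.observe();print(np.round(s['position'],4))
f=[grab_frame(n) for n in('scene','side')]
cr=[cv2.resize(i[y:y+100,x:x+130],(390,300),interpolation=cv2.INTER_CUBIC) for i,(x,y) in zip(f,((230,100),(215,95)))]
cv2.imwrite('pics/p1.png',np.hstack(cr))
E
```

```text
[ 0.4528 -0.1713  0.0054]
```

View pics/p1.png

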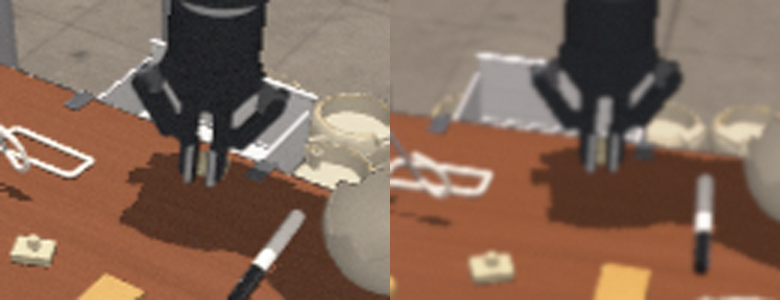

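The stub shows between the fingers in both views (scene crop around (205,160)), so it's riding centred and clear of the bracket. I'll push it over the edge.

Call:
{"method": "drive_tool", "body": {
  "targets": [
    {"dx": -0.12, "dy": 0, "dz": 0, "yaw": 0, "fingers": 0.87},
    {"dx": -0.12, "dy": 0, "dz": 0, "yaw": 0, "fingers": 0.87},
    {"dx": -0.12, "dy": 0, "dz": 0, "yaw": 0, "fingers": 0.87},
    {"dx": -0.12, "dy": 0, "dz": 0, "yaw": 0, "fingers": 0.87},
    {"dx": -0.12, "dy": 0, "dz": 0, "yaw": 0, "fingers": 0.87},
    {"dx": -0.12, "dy": 0, "dz": 0, "yaw": 0, "fingers": 0.87},
    {"dx": -0.12, "dy": 0, "dz": 0, "yaw": 0, "fingers": 0.87},
    {"dx": 0, "dy": 0, "dz": 0, "yaw": 0, "fingers": 0.87},
    {"dx": 0, "dy": 0, "dz": -0.3, "yaw": 0, "fingers": 0.87},
    {"dx": 0, "dy": 0, "dz": -0.3, "yaw": 0, "fingers": 0.87},
    {"dx": 0, "dy": 0, "dz": -0.3, "yaw": 0, "fingers": 0.87},
    {"dx": 0, "dy": 0, "dz": -0.3, "yaw": 0, "fingers": 0.87},
    {"dx": 0, "dy": 0, "dz": 0, "yaw": 0, "fingers": 0.87}
  ]
}}

```text
clock: 6.8
position: [0.4774, -0.2512, 0.1286]
tool_rot: [3.138, 0.003, 1.852]
force: [-0.1, 0.5, -0.3]
grip_width: 0.0111
finger_force: 0.0
```

Call:
{"method": "drive_tool", "body": {
  "targets": [
    {"dx": 0.22, "dy": 0.1, "dz": 0, "yaw": 0, "fingers": 0.87},
    {"dx": 0.22, "dy": 0.1, "dz": 0, "yaw": 0, "fingers": 0.87},
    {"dx": 0.22, "dy": 0.1, "dz": 0, "yaw": 0, "fingers": 0.87},
    {"dx": 0.22, "dy": 0.1, "dz": 0, "yaw": 0, "fingers": 0.87},
    {"dx": 0.22, "dy": 0.1, "dz": 0, "yaw": 0, "fingers": 0.87},
    {"dx": 0.22, "dy": 0.1, "dz": 0, "yaw": 0, "fingers": 0.87},
    {"dx": 0.22, "dy": 0.1, "dz": 0, "yaw": 0, "fingers": 0.87},
    {"dx": 0.22, "dy": 0.1, "dz": 0, "yaw": 0, "fingers": 0.87},
    {"dx": 0.22, "dy": 0.1, "dz": 0, "yaw": 0, "fingers": 0.87},
    {"dx": 0.22, "dy": 0.1, "dz": 0, "yaw": 0, "fingers": 0.87},
    {"dx": 0.22, "dy": 0.1, "dz": 0, "yaw": 0, "fingers": 0.87},
    {"dx": 0.22, "dy": 0.1, "dz": 0, "yaw": 0, "fingers": 0.87},
    {"dx": 0, "dy": 0, "dz": 0, "yaw": 0.07, "fingers": 0.87},
    {"dx": 0, "dy": 0, "dz": 0, "yaw": 0.07, "fingers": 0.87},
    {"dx": 0, "dy": 0, "dz": 0, "yaw": 0.07, "fingers": 0.87},
    {"dx": 0, "dy": 0, "dz": 0, "yaw": 0.07, "fingers": 0.87},
    {"dx": 0, "dy": 0, "dz": 0, "yaw": 0, "fingers": 0.87},
    {"dx": 0, "dy": 0, "dz": 0, "yaw": 0, "fingers": 0.87}
  ]
}}

```text
clock: 8.6
position: [0.5177, 0.0362, 0.125]
tool_rot: [-3.141, 0.0, 1.416]
force: [-0.8, -0.6, -0.4]
grip_width: 0.0113
finger_force: 0.0
```

```bash
python3 - <<'E'
from h import *
f=[grab_frame(n) for n in('scene','wrist')]
cr=[cv2.resize(f[0][60:260,130:386],(400,300),interpolation=cv2.INTER_CUBIC),cv2.resize(f[1],(400,300))]
cv2.imwrite('pics/p2.png',np.hstack(cr))
c,T=camT('wrist'); print(proj(c,T,(.513,-.010,.01)),c['cx'])
E
```

```text
(np.float64(258.6977636640154), np.float64(233.14076928511554)) 255.36935771765212
```

View pics/p2.png

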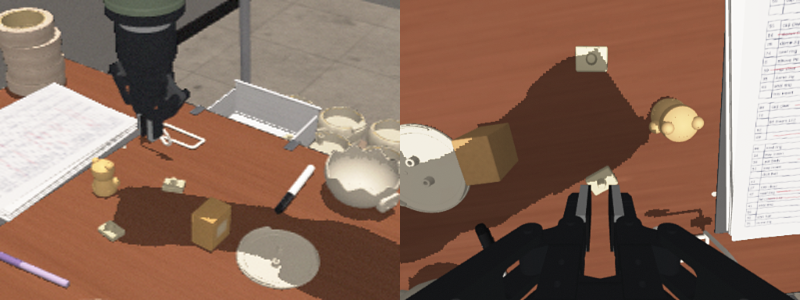

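Stub0 is off the table, and stub1 sits just ahead of the fingertips at wrist (256,233), as predicted. I'll descend and sweep it.

Call:
{"method": "drive_tool", "body": {
  "targets": [
    {"dx": 0, "dy": 0, "dz": 0.25, "yaw": 0, "fingers": 0.87},
    {"dx": 0, "dy": 0, "dz": 0.25, "yaw": 0, "fingers": 0.87},
    {"dx": 0, "dy": 0, "dz": 0.25, "yaw": 0, "fingers": 0.87},
    {"dx": 0, "dy": 0, "dz": 0.2, "yaw": 0, "fingers": 0.87},
    {"dx": 0, "dy": 0, "dz": 0.15, "yaw": 0, "fingers": 0.87},
    {"dx": 0, "dy": 0, "dz": 0.1, "yaw": 0, "fingers": 0.87},
    {"dx": 0, "dy": 0, "dz": 0, "yaw": 0, "fingers": 0.87},
    {"dx": -0.12, "dy": 0, "dz": 0, "yaw": 0, "fingers": 0.87},
    {"dx": -0.12, "dy": 0, "dz": 0, "yaw": 0, "fingers": 0.87},
    {"dx": -0.12, "dy": 0, "dz": 0, "yaw": 0, "fingers": 0.87},
    {"dx": -0.12, "dy": 0, "dz": 0, "yaw": 0, "fingers": 0.87},
    {"dx": -0.12, "dy": 0, "dz": 0, "yaw": 0, "fingers": 0.87},
    {"dx": -0.12, "dy": 0, "dz": 0, "yaw": 0, "fingers": 0.87},
    {"dx": -0.12, "dy": 0, "dz": 0, "yaw": 0, "fingers": 0.87},
    {"dx": -0.12, "dy": 0, "dz": 0, "yaw": 0, "fingers": 0.87},
    {"dx": -0.12, "dy": 0, "dz": 0, "yaw": 0, "fingers": 0.87}
  ]
}}

```text
clock: 10.3
position: [0.5007, -0.0717, 0.0053]
tool_rot: [-3.141, 0.0, 1.412]
force: [0.9, -0.2, 0.4]
grip_width: 0.0109
finger_force: 0.1
```

```bash
python3 - <<'E'
from h import *
f=[grab_frame(n) for n in('scene','side')]
cr=[cv2.resize(i[y:y+100,x:x+130],(390,300),interpolation=cv2.INTER_CUBIC) for i,(x,y) in zip(f,((200,100),(195,95)))]
cv2.imwrite('pics/p3.png',np.hstack(cr))
E
```

```text
(no output)
```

View pics/p3.png

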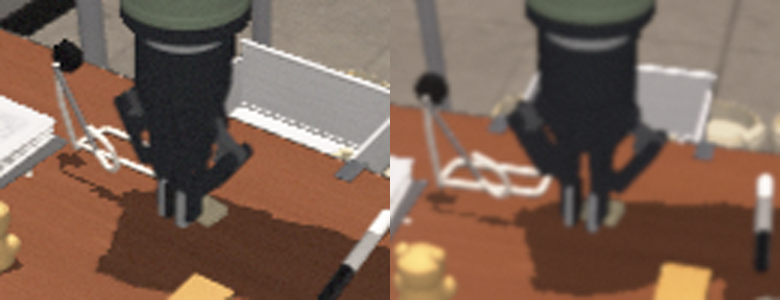

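```bash
python3 - <<'E'
from h import *
for n,pts in dict(scene=[(275,171.7),(277,171),(315,151.7)],side=[(271.7,165.7),(273,166)]).items():
    c,T=camT(n)
    for p in pts: print(n,p,*[np.round(ray(c,T,*p,z)*1000) for z in (0.01,-.04)])
f=grab_frame('scene'); o=cv2.imread('pics/scene0.png')
cr=[cv2.resize(i[120:190,240:350],(390,250),interpolation=cv2.INTER_CUBIC) for i in (f,o)]
cv2.imwrite('pics/p4.png',np.hstack(cr))
E
```

```text
scene (275, 171.7) [466. -89.  10.] [ 498. -144.  -40.]
scene (277, 171) [464. -94.  10.] [ 496. -149.  -40.]
scene (315, 151.7) [ 426. -221.   10.] [ 455. -286.  -40.]
side (271.7, 165.7) [473. -88.  10.] [ 484. -159.  -40.]
side (273, 166) [470. -88.  10.] [ 481. -158.  -40.]
```

View pics/p4.png

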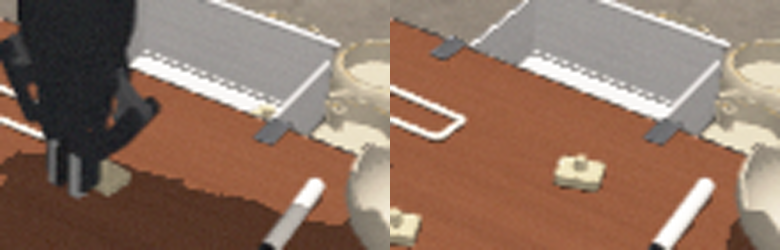

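The cream spot at crop (265,112) is stub0, lying in the tray. Stub1 has slid off-centre towards the robot, around (470,-90). I'll back off, then measure it again.

Call:
{"method": "drive_tool", "body": {
  "targets": [
    {"dx": 0.15, "dy": 0, "dz": 0, "yaw": 0, "fingers": 0.87},
    {"dx": 0.15, "dy": 0, "dz": 0, "yaw": 0, "fingers": 0.87},
    {"dx": 0.15, "dy": 0, "dz": 0, "yaw": -0.05, "fingers": 0.87},
    {"dx": 0, "dy": 0, "dz": -0.25, "yaw": -0.05, "fingers": 0.87},
    {"dx": 0, "dy": 0, "dz": -0.25, "yaw": 0, "fingers": 0.87},
    {"dx": 0, "dy": 0, "dz": 0, "yaw": 0, "fingers": 0.87}
  ]
}}

```text
clock: 11.05
position: [0.5095, -0.0254, 0.0577]
tool_rot: [3.138, -0.0, 1.57]
force: [0.4, -0.6, -1.2]
grip_width: 0.0111
finger_force: 0.0
```

```bash
python3 - <<'E'
from h import *
for n in('scene','side'):
    c,T=camT(n); i=grab_frame(n)
    u,v=map(int,proj(c,T,(.480,-.095,.008))); w=18
    p=i[v-w:v+w,u-w:u+w]; hsv=cv2.cvtColor(p,cv2.COLOR_BGR2HSV)
    # cream: not saturated red, not dark
    m=((hsv[...,1]<125)&(hsv[...,0]>14)&(hsv[...,0]<40)&(hsv[...,2]>70)).astype(np.uint8)
    nl,lab,st,ce=cv2.connectedComponentsWithStats(m); 
    for j in range(1,nl):
        if st[j,4]<25: continue
        ys,xs=np.where(lab==j); pts=np.array([ray(c,T,x+u-w,y+v-w,.008)[:2]for x,y in zip(xs,ys)])*1000
        print(n,st[j,4],np.round(pts.mean(0)),pts.min(0).round(),pts.max(0).round(), [np.round(t) for t in cv2.minAreaRect(pts.astype(np.float32))])
    cv2.imwrite(f'pics/q_{n}.png',cv2.resize(i[v-40:v+40,u-50:u+50],(400,320),interpolation=cv2.INTER_CUBIC))
cv2.imwrite('pics/p5.png',np.hstack([cv2.imread('pics/q_scene.png'),cv2.imread('pics/q_side.png')]))
E
```

```text
scene 110 [487. -93.] [ 469. -111.] [506. -75.] [array([488., -93.]), array([32., 37.]), np.float64(80.0)]
side 108 [490. -93.] [ 473. -112.] [508. -74.] [array([490., -94.]), array([36., 36.]), np.float64(77.0)]
```

View pics/p5.png

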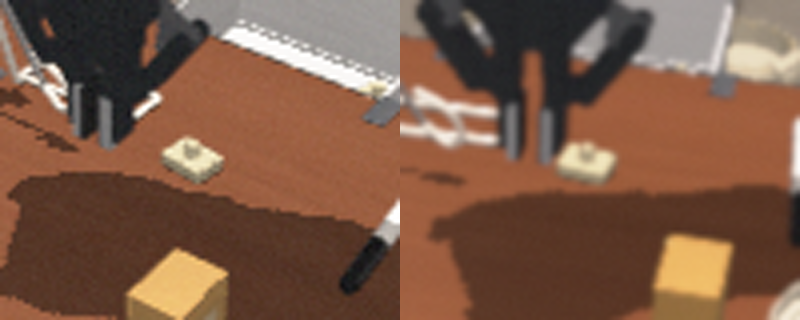

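Stub1 measures (489,-93) in both views. I'll shift the brush 21 mm towards the robot and push straight on.

Call:
{"method": "drive_tool", "body": {
  "targets": [
    {"dx": 0, "dy": -0.21, "dz": 0, "yaw": 0, "fingers": 0.85},
    {"dx": 0, "dy": 0, "dz": 0.25, "yaw": 0, "fingers": 0.85},
    {"dx": 0, "dy": 0, "dz": 0.2, "yaw": 0, "fingers": 0.85},
    {"dx": 0, "dy": 0, "dz": 0.08, "yaw": 0, "fingers": 0.85},
    {"dx": -0.12, "dy": 0, "dz": 0, "yaw": 0, "fingers": 0.85},
    {"dx": -0.12, "dy": 0, "dz": 0, "yaw": 0, "fingers": 0.85},
    {"dx": -0.12, "dy": 0, "dz": 0, "yaw": 0, "fingers": 0.85},
    {"dx": -0.12, "dy": 0, "dz": 0, "yaw": 0, "fingers": 0.85},
    {"dx": -0.12, "dy": 0, "dz": 0, "yaw": 0, "fingers": 0.85},
    {"dx": -0.12, "dy": 0, "dz": 0, "yaw": 0, "fingers": 0.85},
    {"dx": -0.12, "dy": 0, "dz": 0, "yaw": 0, "fingers": 0.85},
    {"dx": -0.12, "dy": 0, "dz": 0, "yaw": 0, "fingers": 0.85},
    {"dx": -0.12, "dy": 0, "dz": 0, "yaw": 0, "fingers": 0.85},
    {"dx": -0.12, "dy": 0, "dz": 0, "yaw": 0, "fingers": 0.85},
    {"dx": -0.12, "dy": 0, "dz": 0, "yaw": 0, "fingers": 0.85}
  ]
}}

```text
clock: 12.65
position: [0.4868, -0.1592, 0.0023]
tool_rot: [3.142, 0.0, 1.569]
force: [-0.6, 0.6, 0.5]
grip_width: 0.013
finger_force: 0.1
```

Call:
{"method": "drive_tool", "body": {
  "targets": [
    {"dx": -0.12, "dy": 0, "dz": 0, "yaw": 0, "fingers": 0.85},
    {"dx": -0.12, "dy": 0, "dz": 0, "yaw": 0, "fingers": 0.85},
    {"dx": -0.12, "dy": 0, "dz": 0, "yaw": 0, "fingers": 0.85},
    {"dx": -0.12, "dy": 0, "dz": 0, "yaw": 0, "fingers": 0.85},
    {"dx": -0.12, "dy": 0, "dz": 0, "yaw": 0, "fingers": 0.85},
    {"dx": -0.12, "dy": 0, "dz": 0, "yaw": 0, "fingers": 0.85},
    {"dx": -0.12, "dy": 0, "dz": 0, "yaw": 0, "fingers": 0.85},
    {"dx": -0.12, "dy": 0, "dz": 0, "yaw": 0, "fingers": 0.85},
    {"dx": 0, "dy": 0, "dz": 0, "yaw": 0, "fingers": 0.85},
    {"dx": 0, "dy": 0, "dz": -0.3, "yaw": 0, "fingers": 0.85},
    {"dx": 0, "dy": 0, "dz": -0.3, "yaw": 0, "fingers": 0.85},
    {"dx": 0, "dy": 0, "dz": -0.3, "yaw": 0, "fingers": 0.85},
    {"dx": 0, "dy": 0, "dz": 0, "yaw": 0, "fingers": 0.85}
  ]
}}

```text
clock: 13.95
position: [0.4883, -0.2544, 0.0956]
tool_rot: [3.137, 0.002, 1.569]
force: [0.3, 0.5, -0.2]
grip_width: 0.0129
finger_force: 0.0
```

Call:
{"method": "drive_tool", "body": {
  "targets": [
    {"dx": 0.225, "dy": 0.023, "dz": 0, "yaw": 0, "fingers": 0.85},
    {"dx": 0.225, "dy": 0.023, "dz": 0, "yaw": 0, "fingers": 0.85},
    {"dx": 0.225, "dy": 0.023, "dz": 0, "yaw": 0, "fingers": 0.85},
    {"dx": 0.225, "dy": 0.023, "dz": 0, "yaw": 0, "fingers": 0.85},
    {"dx": 0.225, "dy": 0.023, "dz": 0, "yaw": 0, "fingers": 0.85},
    {"dx": 0.225, "dy": 0.023, "dz": 0, "yaw": 0, "fingers": 0.85},
    {"dx": 0.225, "dy": 0.023, "dz": 0, "yaw": 0, "fingers": 0.85},
    {"dx": 0.225, "dy": 0.023, "dz": 0, "yaw": 0, "fingers": 0.85},
    {"dx": 0.225, "dy": 0.023, "dz": 0, "yaw": 0, "fingers": 0.85},
    {"dx": 0.225, "dy": 0.023, "dz": 0, "yaw": 0, "fingers": 0.85},
    {"dx": 0.225, "dy": 0.023, "dz": 0, "yaw": 0, "fingers": 0.85},
    {"dx": 0.225, "dy": 0.023, "dz": 0, "yaw": 0, "fingers": 0.85},
    {"dx": 0.225, "dy": 0.023, "dz": 0, "yaw": 0, "fingers": 0.85},
    {"dx": 0.225, "dy": 0.023, "dz": 0, "yaw": 0, "fingers": 0.85},
    {"dx": 0.225, "dy": 0.023, "dz": 0, "yaw": 0, "fingers": 0.85},
    {"dx": 0.225, "dy": 0.023, "dz": 0, "yaw": 0, "fingers": 0.85},
    {"dx": 0.225, "dy": 0.023, "dz": 0, "yaw": 0, "fingers": 0.85},
    {"dx": 0.225, "dy": 0.023, "dz": 0, "yaw": 0, "fingers": 0.85},
    {"dx": 0.2, "dy": 0.02, "dz": 0, "yaw": 0.05, "fingers": 0.85},
    {"dx": 0, "dy": 0, "dz": 0, "yaw": 0.045, "fingers": 0.85}
  ]
}}

```text
clock: 15.95
position: [0.5302, 0.1742, 0.0918]
tool_rot: [-3.141, -0.002, 1.42]
force: [-0.1, -0.9, -0.0]
grip_width: 0.0131
finger_force: 0.0
```

Call:
{"method": "drive_tool", "body": {
  "targets": [
    {"dx": 0, "dy": 0, "dz": 0, "yaw": 0, "fingers": 0.85},
    {"dx": 0, "dy": 0, "dz": 0, "yaw": 0, "fingers": 0.85}
  ]
}}

```text
clock: 16.15
position: [0.5304, 0.1706, 0.0919]
tool_rot: [-3.141, 0.001, 1.422]
force: [-0.2, 0.1, -0.2]
grip_width: 0.0128
finger_force: 0.0
```

```bash
cat >> h.py <<'E'
def find(n,p,w=18,z=.008,tag=None):
    c,T=camT(n); i=grab_frame(n); u,v=map(int,proj(c,T,p)); p=i[v-w:v+w,u-w:u+w]; h=cv2.cvtColor(p,cv2.COLOR_BGR2HSV)
    m=((h[...,1]<125)&(h[...,0]>14)&(h[...,0]<40)&(h[...,2]>70)).astype(np.uint8)
    nl,lab,st,ce=cv2.connectedComponentsWithStats(m)
    for j in range(1,nl):
        if st[j,4]<25: continue
        ys,xs=np.where(lab==j); q=np.array([ray(c,T,x+u-w,y+v-w,z)[:2] for x,y in zip(xs,ys)])*1000
        print(n,st[j,4],q.mean(0).round(),q.min(0).round(),q.max(0).round())
    if tag: cv2.imwrite(f'pics/{tag}_{n}.png',cv2.resize(i[v-60:v+60,u-80:u+80],(400,300),interpolation=cv2.INTER_CUBIC))
E
python3 - <<'E'
from h import *
s=readout.observe();print(np.round(s['position'],4),s['tool_rot'][2])
find('scene',(.524,.125,.008));find('side',(.524,.125,.008))
find('wrist',(.524,.125,.008),w=40)
i=grab_frame('scene');cv2.imwrite('pics/p6.png',np.hstack([cv2.resize(i[90:210,200:360],(400,300),interpolation=cv2.INTER_CUBIC),cv2.resize(grab_frame('wrist'),(400,300))]))
E
```

```text
[0.5304 0.1706 0.0919] 1.4221382811634635
scene 151 [521. 127.] [501. 111.] [540. 143.]
side 163 [523. 129.] [506. 112.] [540. 145.]
wrist 810 [523. 126.] [510. 111.] [540. 141.]
wrist 73 [500. 115.] [496. 105.] [505. 125.]
```

View pics/p6.png

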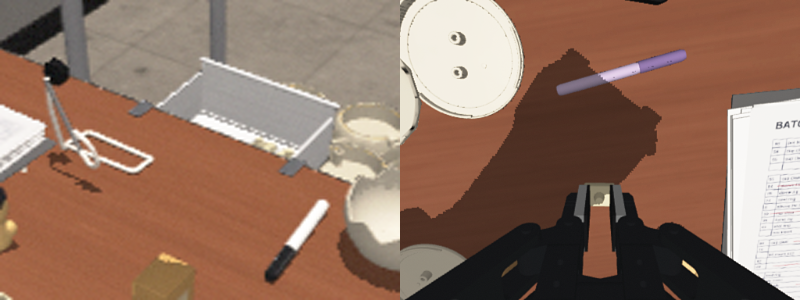

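Both swept stubs lie in the tray at scene crop (270,145). Stub2 is centred ahead of the fingers at (523,126) mm, so I'll sweep it in segments.

Call:
{"method": "drive_tool", "body": {
  "targets": [
    {"dx": 0, "dy": 0, "dz": 0.25, "yaw": 0, "fingers": 0.85},
    {"dx": 0, "dy": 0, "dz": 0.25, "yaw": 0, "fingers": 0.85},
    {"dx": 0, "dy": 0, "dz": 0.2, "yaw": 0, "fingers": 0.85},
    {"dx": 0, "dy": 0, "dz": 0.12, "yaw": 0, "fingers": 0.85},
    {"dx": 0, "dy": 0, "dz": 0.05, "yaw": 0, "fingers": 0.85},
    {"dx": 0, "dy": 0, "dz": 0, "yaw": 0, "fingers": 0.85},
    {"dx": -0.12, "dy": 0, "dz": 0, "yaw": 0, "fingers": 0.85},
    {"dx": -0.12, "dy": 0, "dz": 0, "yaw": 0, "fingers": 0.85},
    {"dx": -0.12, "dy": 0, "dz": 0, "yaw": 0, "fingers": 0.85},
    {"dx": -0.12, "dy": 0, "dz": 0, "yaw": 0, "fingers": 0.85},
    {"dx": -0.12, "dy": 0, "dz": 0, "yaw": 0, "fingers": 0.85},
    {"dx": -0.12, "dy": 0, "dz": 0, "yaw": 0, "fingers": 0.85},
    {"dx": -0.12, "dy": 0, "dz": 0, "yaw": 0, "fingers": 0.85},
    {"dx": -0.12, "dy": 0, "dz": 0, "yaw": 0, "fingers": 0.85},
    {"dx": -0.12, "dy": 0, "dz": 0, "yaw": 0, "fingers": 0.85},
    {"dx": -0.12, "dy": 0, "dz": 0, "yaw": 0, "fingers": 0.85},
    {"dx": 0, "dy": 0, "dz": 0, "yaw": 0, "fingers": 0.85}
  ]
}}

```text
clock: 18.1
position: [0.5124, 0.05, 0.0052]
tool_rot: [-3.141, 0.001, 1.418]
force: [0.6, -0.0, 1.0]
grip_width: 0.0129
finger_force: 0.0
```

Call:
{"method": "drive_tool", "body": {
  "targets": [
    {"dx": 0.15, "dy": 0, "dz": 0, "yaw": 0, "fingers": 0.85},
    {"dx": 0.15, "dy": 0, "dz": 0, "yaw": 0, "fingers": 0.85},
    {"dx": 0, "dy": 0, "dz": -0.25, "yaw": 0, "fingers": 0.85},
    {"dx": 0, "dy": 0, "dz": -0.25, "yaw": 0, "fingers": 0.85},
    {"dx": 0, "dy": 0, "dz": 0, "yaw": 0, "fingers": 0.85}
  ]
}}

```text
clock: 18.6
position: [0.5187, 0.0843, 0.0578]
tool_rot: [3.138, -0.002, 1.422]
force: [0.8, -0.3, -0.6]
grip_width: 0.0127
finger_force: 0.0
```

```bash
python3 - <<'E'
from h import *
s=readout.observe();print(np.round(s['position'],4),s['tool_rot'][2])
for n,w in(('scene',20),('side',20),('wrist',60)): find(n,(.51,.02,.008),w=w)
E
```

```text
[0.5187 0.0843 0.0578] 1.421784355836437
scene 133 [505.  29.] [487.  12.] [524.  45.]
side 133 [507.  30.] [491.  10.] [527.  48.]
wrist 934 [509.  27.] [496.  12.] [519.  42.]
```

Call:
{"method": "drive_tool", "body": {
  "targets": [
    {"dx": 0, "dy": -0.03, "dz": 0.25, "yaw": 0, "fingers": 0.85},
    {"dx": 0, "dy": 0, "dz": 0.2, "yaw": 0, "fingers": 0.85},
    {"dx": 0, "dy": 0, "dz": 0.06, "yaw": 0, "fingers": 0.85},
    {"dx": 0, "dy": 0, "dz": 0, "yaw": 0, "fingers": 0.85},
    {"dx": -0.12, "dy": 0, "dz": 0, "yaw": 0, "fingers": 0.85},
    {"dx": -0.12, "dy": 0, "dz": 0, "yaw": 0, "fingers": 0.85},
    {"dx": -0.12, "dy": 0, "dz": 0, "yaw": 0, "fingers": 0.85},
    {"dx": -0.12, "dy": 0, "dz": 0, "yaw": 0, "fingers": 0.85},
    {"dx": -0.12, "dy": 0, "dz": 0, "yaw": 0, "fingers": 0.85},
    {"dx": -0.12, "dy": 0, "dz": 0, "yaw": 0, "fingers": 0.85},
    {"dx": -0.12, "dy": 0, "dz": 0, "yaw": 0, "fingers": 0.85},
    {"dx": -0.12, "dy": 0, "dz": 0, "yaw": 0, "fingers": 0.85},
    {"dx": -0.12, "dy": 0, "dz": 0, "yaw": 0, "fingers": 0.85},
    {"dx": -0.12, "dy": 0, "dz": 0, "yaw": 0, "fingers": 0.85},
    {"dx": -0.12, "dy": 0, "dz": 0, "yaw": 0, "fingers": 0.85},
    {"dx": -0.12, "dy": 0, "dz": 0, "yaw": 0, "fingers": 0.85},
    {"dx": 0, "dy": 0, "dz": 0, "yaw": 0, "fingers": 0.85}
  ]
}}

```text
clock: 20.45
position: [0.4922, -0.0622, 0.0042]
tool_rot: [-3.141, 0.001, 1.418]
force: [0.7, 0.3, 0.7]
grip_width: 0.0127
finger_force: 0.0
```

Call:
{"method": "drive_tool", "body": {
  "targets": [
    {"dx": 0.15, "dy": 0, "dz": 0, "yaw": 0, "fingers": 0.85},
    {"dx": 0.15, "dy": 0, "dz": 0, "yaw": -0.045, "fingers": 0.85},
    {"dx": 0, "dy": 0, "dz": -0.25, "yaw": -0.05, "fingers": 0.85},
    {"dx": 0, "dy": 0, "dz": -0.25, "yaw": 0, "fingers": 0.85},
    {"dx": 0, "dy": 0, "dz": 0, "yaw": 0, "fingers": 0.85}
  ]
}}

```text
clock: 20.95
position: [0.4986, -0.0295, 0.0567]
tool_rot: [3.138, -0.0, 1.573]
force: [-0.2, -0.5, -1.2]
grip_width: 0.0129
finger_force: 0.0
```

```bash
python3 - <<'E'
from h import *
s=readout.observe();print(np.round(s['position'],4),s['tool_rot'][2])
for n,w in(('scene',20),('side',20),('wrist',60)): find(n,(.49,-.085,.008),w=w)
E
```

```text
[ 0.4986 -0.0295  0.0567] 1.573336069523669
scene 113 [488. -83.] [ 470. -101.] [506. -66.]
side 110 [491. -83.] [ 474. -107.] [508. -64.]
wrist 25 [483. -50.] [480. -52.] [485. -47.]
wrist 34 [480. -55.] [478. -58.] [484. -53.]
wrist 46 [480. -64.] [476. -67.] [484. -60.]
wrist 51 [515. -71.] [511. -76.] [519. -64.]
wrist 53 [478. -72.] [474. -76.] [482. -68.]
wrist 901 [496. -86.] [ 487. -102.] [507. -72.]
```

Call:
{"method": "drive_tool", "body": {
  "targets": [
    {"dx": 0, "dy": -0.08, "dz": 0.25, "yaw": 0, "fingers": 0.85},
    {"dx": 0, "dy": 0, "dz": 0.2, "yaw": 0, "fingers": 0.85},
    {"dx": 0, "dy": 0, "dz": 0.06, "yaw": 0, "fingers": 0.85},
    {"dx": 0, "dy": 0, "dz": 0, "yaw": 0, "fingers": 0.85},
    {"dx": -0.12, "dy": 0, "dz": 0, "yaw": 0, "fingers": 0.85},
    {"dx": -0.12, "dy": 0, "dz": 0, "yaw": 0, "fingers": 0.85},
    {"dx": -0.12, "dy": 0, "dz": 0, "yaw": 0, "fingers": 0.85},
    {"dx": -0.12, "dy": 0, "dz": 0, "yaw": 0, "fingers": 0.85},
    {"dx": -0.12, "dy": 0, "dz": 0, "yaw": 0, "fingers": 0.85},
    {"dx": -0.12, "dy": 0, "dz": 0, "yaw": 0, "fingers": 0.85},
    {"dx": -0.12, "dy": 0, "dz": 0, "yaw": 0, "fingers": 0.85},
    {"dx": -0.12, "dy": 0, "dz": 0, "yaw": 0, "fingers": 0.85},
    {"dx": -0.12, "dy": 0, "dz": 0, "yaw": 0, "fingers": 0.85},
    {"dx": -0.12, "dy": 0, "dz": 0, "yaw": 0, "fingers": 0.85},
    {"dx": -0.12, "dy": 0, "dz": 0, "yaw": 0, "fingers": 0.85}
  ]
}}

```text
clock: 22.6
position: [0.4888, -0.1635, 0.0033]
tool_rot: [-3.142, -0.0, 1.569]
force: [0.1, 0.4, -0.5]
grip_width: 0.0126
finger_force: 0.1
```

Call:
{"method": "drive_tool", "body": {
  "targets": [
    {"dx": -0.12, "dy": 0, "dz": 0, "yaw": 0, "fingers": 0.85},
    {"dx": -0.12, "dy": 0, "dz": 0, "yaw": 0, "fingers": 0.85},
    {"dx": -0.12, "dy": 0, "dz": 0, "yaw": 0, "fingers": 0.85},
    {"dx": -0.12, "dy": 0, "dz": 0, "yaw": 0, "fingers": 0.85},
    {"dx": -0.12, "dy": 0, "dz": 0, "yaw": 0, "fingers": 0.85},
    {"dx": -0.12, "dy": 0, "dz": 0, "yaw": 0, "fingers": 0.85},
    {"dx": -0.12, "dy": 0, "dz": 0, "yaw": 0, "fingers": 0.85},
    {"dx": -0.12, "dy": 0, "dz": 0, "yaw": 0, "fingers": 0.85},
    {"dx": 0, "dy": 0, "dz": 0, "yaw": 0, "fingers": 0.85},
    {"dx": 0, "dy": 0, "dz": -0.3, "yaw": 0, "fingers": 0.85},
    {"dx": 0, "dy": 0, "dz": -0.3, "yaw": 0, "fingers": 0.85},
    {"dx": 0, "dy": 0, "dz": -0.3, "yaw": 0, "fingers": 0.85},
    {"dx": 0.25, "dy": 0, "dz": -0.3, "yaw": 0, "fingers": 0.85},
    {"dx": 0.25, "dy": 0, "dz": -0.3, "yaw": 0, "fingers": 0.85},
    {"dx": 0.25, "dy": 0, "dz": -0.2, "yaw": 0, "fingers": 0.85},
    {"dx": 0.25, "dy": 0, "dz": 0, "yaw": 0, "fingers": 0.85},
    {"dx": 0.25, "dy": 0, "dz": 0, "yaw": 0, "fingers": 0.85},
    {"dx": 0.25, "dy": 0, "dz": 0, "yaw": 0, "fingers": 0.85},
    {"dx": 0, "dy": 0, "dz": 0, "yaw": 0, "fingers": 0.85}
  ]
}}

```text
clock: 24.5
position: [0.4891, -0.1049, 0.1737]
tool_rot: [3.141, -0.001, 1.574]
force: [-0.7, -0.9, 0.0]
grip_width: 0.0131
finger_force: 0.0
```

```bash
python3 - <<'E'
from h import *
i=grab_frame('scene');w=grab_frame('wrist')
cv2.imwrite('pics/p7.png',np.hstack([cv2.resize(i[90:240,170:370],(400,300),interpolation=cv2.INTER_CUBIC),cv2.resize(w,(400,300))]))
E
```

```text
(no output)
```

View pics/p7.png

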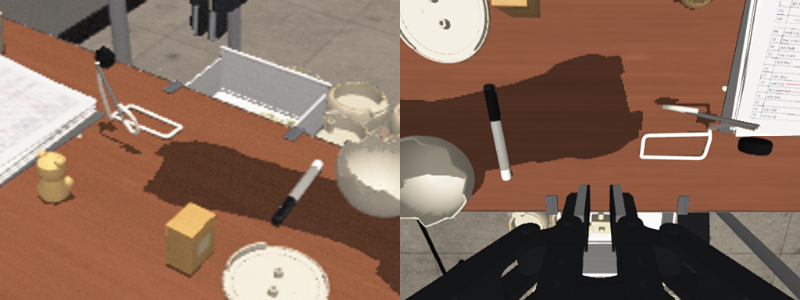

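Call:
{"method": "drive_tool", "body": {
  "targets": [
    {"dx": 0, "dy": 0.25, "dz": -0.2, "yaw": 0, "fingers": 0.85},
    {"dx": 0, "dy": 0.25, "dz": -0.2, "yaw": 0, "fingers": 0.85},
    {"dx": 0, "dy": 0.25, "dz": 0, "yaw": 0, "fingers": 0.85},
    {"dx": 0, "dy": 0.25, "dz": 0, "yaw": 0, "fingers": 0.85},
    {"dx": -0.2, "dy": 0, "dz": 0, "yaw": 0, "fingers": 0.85},
    {"dx": -0.2, "dy": 0, "dz": 0, "yaw": 0, "fingers": 0.85},
    {"dx": -0.2, "dy": 0, "dz": 0, "yaw": 0, "fingers": 0.85},
    {"dx": 0, "dy": 0, "dz": 0, "yaw": 0, "fingers": 0.85},
    {"dx": 0, "dy": 0, "dz": 0, "yaw": 0, "fingers": 0.85}
  ]
}}

```text
clock: 25.5
position: [0.5885, -0.1696, 0.213]
tool_rot: [-3.141, -0.0, 1.567]
force: [-0.2, 0.8, 0.5]
grip_width: 0.0126
finger_force: 0.0
```

```bash
python3 - <<'E'
from h import *
s=readout.observe();print(s['position'])
c,T=camT('wrist');i=grab_frame('wrist');h=cv2.cvtColor(i,cv2.COLOR_BGR2HSV)
m=((h[...,1]>25)&(h[...,1]<125)&(h[...,0]>14)&(h[...,0]<40)&(h[...,2]>90)).astype(np.uint8)
nl,lab,st,ce=cv2.connectedComponentsWithStats(m)
for j in range(1,nl):
    q=[ray(c,T,*ce[j],z)[:2]*1000 for z in(-.048,0)]
    if st[j,4]>40 and 415<q[0][0]<620 and -345<q[1][1]<-190: print(st[j],q[0].round(),q[1].round())
# initial-vs-now bystander check in scene and side
for n in('scene','side'):
    a=cv2.imread(f'pics/{n}0.png'); b=grab_frame(n)
    for k,p in dict(box=(.403,.05,.056),stop=(.593,.055,.05),blk=(.357,-.12,.01),vio=(.56,.243,.01),lid=(.306,.033,.012)).items():
        cc,TT=camT(n);u,v=map(int,proj(cc,TT,p));t=a[v-14:v+14,u-14:u+14]
        r=cv2.matchTemplate(b[v-26:v+26,u-26:u+26],t,cv2.TM_CCOEFF_NORMED);_,mx,_,l=cv2.minMaxLoc(r);print(n,k,round(mx,2),l[0]-12,l[1]-12)
E
```

```text
[ 0.58854619 -0.16959692  0.21299687]
[154 217  47  31 948] [ 479. -288.] [ 492. -264.]
scene box 1.0 0 0
scene stop 1.0 0 0
scene blk 0.86 0 0
scene vio 1.0 0 0
scene lid 1.0 0 0
side box 1.0 0 0
side stop 1.0 0 0
side blk 0.83 0 1
side vio 1.0 0 0
side lid 1.0 0 0
```

```bash
python3 - <<'E'
from h import *
i=grab_frame('wrist');p=cv2.resize(i[208:256:,146:212],None,fx=1,fy=.6,interpolation=cv2.INTER_AREA)
h=cv2.cvtColor(p,cv2.COLOR_BGR2HSV).astype(int)
for r in h: print(''.join(('ABCDEFGHIJ'[min(9,x[2]//26)] if 25<x[1]<125 and 14<x[0]<40 else ('R' if x[1]>=125 and x[2]>60 else '.:-=+*#%@ '[min(9,x[2]//26)])) for x in r))
c,T=camT('wrist')
for y in(-.226,-.235,-.331): print(y,[round(float(t)) for t in proj(c,T,(.47,y,-.0))])
E
```

```text
++++++++++++++++++++++++++++++++++++++++++++++++++++++++++++++++++
             @                                                    
                                                                  
                                      @@@@                        
                                      #**##@                      
                                      @****#@                     
                                     GEEEFF*%                     
                               @@@@@@HIIIHG*#% %###%              
                              %EEEEEGIJJJIGEEEEEEEEF@             
                             %EDDDDEHJJJJIGEDDDDDDDD#             
                            %EDDDDDEGHIIHHFEDDDDDDDD#             
                           @FEEEFEEEEEEEEEEEEEEEEEDD#             
          @**#@@@@@@@      IJJJJJJJIIIIIIIIIIIIIIGDDE*            
@         FEEEEEEEE+*####% JJJJJJJJJJJJJJJJJJJJJJIEFFF%           
%        IHGHHGFFFEEEEDDEE%JJJJJJJJJJJJJJJJJJJJJJIGJJH#           
#       @HJJJJJJJJIIHHHGFFFGHHHHJJJIIIIJIIIIIIIIIIJJJH#           
#       @IJJJJJJJJJJJJJJIIII
[... 196 characters left out ...]
JJJJJJIG@IJJJJJIJJJJIEGIJJJJJJH*           
=#     @IJJJJJHIIIIGEEHJJJJJJIF JJJJJJIJJJJIHIJJJJJJJH#           
=#     @IJJJJJIJJJJIFGIJJJJJJH#  JJJJJJJJJJIJJJJJJJJJI@           
=*        JIJJJJJJIJIJJJJJJJIG%                                   
=+@             @JIJJJJIJJJJIG                                    
=+%                    @   J@                                     
=+%                                                               
+=#                                                               
+=*                                                               
+=+@                                                              
-0.226 [158, 206]
-0.235 [159, 213]
-0.331 [166, 281]
```

```bash
python3 -c "
from h import *
print(workorder.job_done())"
```

```text
the job is handed in; nothing more can be done
None
```

All three stubs were swept over the right-hand edge into the catch tray; the bystanders hadn't visibly moved in the final images, and the job was handed in at about 26 s without a returned verdict.

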